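Unload the weighted bottle and tip it for inspection

ROBOT

A 7-joint arm with a two-finger parallel gripper is mounted at the origin on a cart in front of the work surface, level with it; the furniture and walls round the work are solid. World frame = base frame: x ahead of the robot, y to its left, z up, the work surface at z = 0. Lengths are in m, angles in rad, forces in N, time in s.
With the tool pointing down it reaches from about 0.425 to 0.925 m from the base axis. Payload 6.8 kg.
Tool frame: the origin (TCP) lies between the finger pads; the fingertips stand 17 mm ahead of it and the grasp point (between the pads) lies 2 mm behind it; z points along the fingers, y is the line along which they close (so a half turn about z gives the same grasp; the last joint's range is limited). The gripper opens to 85 mm and grips with 20 to 120 N. Pads are 22 mm wide; open, the fingers measure 114 mm over their backs; the gripper's body (76 mm by 85 mm) begins 54 mm behind the grasp point. The pads swing forward as they close: fully open they stand 13 mm farther back than shut.
Start: joints at [1.098, 0.477, 0.022, 1.555, -0.011, 1.109, -0.083], TCP at [0.241, -0.631, 0.221] pointing down, gripper open.
Joint ranges: [-2.96, 2.96], [-0.34, 2.1], [-1.41, 1.46], [0.24, 2.44], [-1.37, 4.51], [0.17, 1.92], [-2.96, 2.96]. Speed limits (rad/s): [2.39, 2.39, 3.14, 3.14, 3.14, 3.14, 3.14].

INTERFACE

Orientations are given as a rotation vector (axis times angle).
In Python, from bench import env gives the robot as it stands.
- The arm moves only by the shell command python3 -m crank 'ROWS' [FORCE]. ROWS is JSON, a list of rows, each a list of 7 numbers: the shift along the tool's x, y, z in cm, then the turn, a rotation vector about the tool's x, y, z in degrees, then the opening, from -1 (shut) to 1 (fully open). A call has exactly 5 rows; each row is the pose to reach, as a shift and turn from the pose commanded when the call began, along the tool's axes at that moment; what a row does not reach only later rows make up. A row lasts 1/10 s, in which the tool goes at most 50 mm and 8.59 degrees, less where a joint would pass 70% of its speed; a pose out of reach is approached as far as the arm can. A call with a gripper value outside its range is refused whole. The fingers move at their own pace and stop on an object; FORCE is the grip in N (left out, the last holds). Time passes only in rows, so rows that repeat a pose let the fingers close, or fill a call up. It gives the time, the measured TCP pose, the force, the opening and the grip force at its end, in the units of the state.
- env.read_state(): the state, without advancing time (a new reading comes with each control period).
- env.grab_frame(name): name is "scene" or "top" or "wrist"; returns a dict with "frame" (480x640x3 uint8, blue, green, red), "mtx" (3x3 intrinsics, pixels), "cam_to_world" (4x4, takes a point from camera to world coordinates). Camera axes: x right, y down, z forward; pixel columns grow to the right and rows downward; lengths in m; the calibration is good to about 2 mm. A picture is of the moment at which its call begins. There is no depth.
- env.hand_in(): hands the job in; it is judged then, once.
Trained networks look in a picture, given as the dict that the camera call returned (one of the last four; its "shot" number tells which), for a name from the list of things; names that differ only in an ending like _2 or _b are one class to them, and where a whole thing is asked for, a point or a joint stands for the part that bears it (a point fixed in the world has none). Each returns a list of dicts, best first, with "p" (0 to 1); they miss things now and then, are a little off and sometimes report something else, mostly with a low value. They report only what shows in the picture. A call takes as long as a camera call. They do not tell look-alikes from the thing itself.
- env.spot_in(picture, query): "xyz" ([x, y, z] in m, in world coordinates, good to about 4 mm: the middle of the surface that is visible of it).
The state is a dict: "t": time; "q": joint angles; "qvel": joint speeds; "joint_efforts": joint torques, N m; "position": TCP position; "tcp_rot": TCP orientation; "force": force on the tool from outside, world axes, zero at the start; "torque": the same for the moment, N m; "finger_gap": opening from 0.0 (shut) to 1.0 (fully open); "grasp_force": force on a finger pad.
Only numpy, scipy, OpenCV 4.12 (cv2) and the standard library are available. Lean on these libraries where they do the work, as an engineer would, in place of code of your own. Each camera call takes 0.05 s, during which the arm holds its last target. There are 200 camera calls.

TASK

One of the two small bottles standing in the bench holders, the red one, is kept down by a yellow ring weight over its neck. Lift the ring up off the neck and lay it flat on a free patch of the bench, without dropping it and leaving the bottle in its holder; then draw the bottle straight up out of the holder, tip it about half-way over (some 45 degrees from upright, cap end up) and finish while holding it there, still, with all of it about 15 cm or more above the bench. Leave the other bottle and the things on the bench round about as they are.

Things in the scene. Friction and masses are not known exactly. Their poses are not given: they have to be found in the camera images.
- red_bottle_center (a point): Centre of the red bottle, half-way up; z toward the cap. Glass, red contents, blue-topped cap, about 75 g, 117 mm tall: round body 34 mm wide up to 70 mm, above it neck and cap, to be taken as 18 mm wide, to 117 mm. It stands upright in holder_ring, base 6 mm above the bench, so neck and cap stand clear of the holder 76 to 123 mm above the bench, at first inside the ring.
- weight_ring_center (a point): Centre of the yellow ring weight (half-way up; z axis along its bore): a plain ring, 52 mm outside diameter, 25 mm bore, 24 mm high, about 160 g. At the start it lies loose on the bottle's shoulder round the neck, between 76 and 100 mm above the bench; the cap shows 23 mm above it. It comes off straight upward.
- holder_ring: The holder of the red bottle: a grey plastic cup screwed to the bench, origin at bench level on its axis, z up. Outside diameter 47 mm, bore 38 mm, floor 6 mm and rim 50 mm above the bench; a round steel foot of 80 mm diameter, 4 mm thick. The bottle must rise 44 mm to come clear.
- holder_plain: An equal holder, with the amber bottle; origin at bench level on its axis.
- amber_bottle_center (a point): Centre (half-way up) of the other bottle, with amber contents, no ring, same size as the red one, upright in holder_plain. To be left alone.
- red_lid_cup: Specimen cup with a red lid, 65 mm in diameter, 67 mm tall; origin at the centre of its underside. To be left alone.
- red_dish: Red petri dish, 91 mm in diameter, 15 mm high; origin at the centre of its underside. To be left alone.
- counter: White hand tally counter, 56 x 67 x 21 mm, lying; origin near the centre of its underside. To be left alone.
- blue_marker: White marker pen with a blue cap, lying along its own y axis, 135 mm long, 16 mm thick; origin at its middle, on the underside. To be left alone.
Things that resemble listed ones, but are neither listed nor needed, are in the scene too. Leave any turquoise look-alike of the holder_plain alone.

How it is judged:
By the outcome, as a careful person would: the job done as asked, in the order asked, and still so for the second after the job is handed in, while the arm keeps its last pose, push and grip.
It also fails if it takes over 53 s, if anything falls off the work surface, if the arm or the gripper's body presses on something with over 40 N, if the wrist force passes 120 N, or if a joint passes its speed limit or range.

## Working session

There is one attempt and no reset: what is moved stays moved. The work goes in short steps, Python scripts to look and compute and a shell command to move; the robot and the scene stay as the last step left them, time stands still between calls to the robot, and variables do not carry over. Pictures are saved under pics/ and viewed, at most 13 in all, crops included, and the job is handed in when it is done.

```bash
mkdir -p pics; ls
cat > h.py <<'E'
import numpy as np, cv2
from scipy.spatial.transform import Rotation as R
from bench import env
def px(f,P):
    T=np.linalg.inv(f["cam_to_world"]); c=T[:3,:3]@np.array(P)+T[:3,3]; u=f["mtx"]@c; return (u[:2]/u[2]).round(0)
def ray(f,u,v,z):
    T=np.array(f["cam_to_world"]); d=T[:3,:3]@np.linalg.solve(f["mtx"],[u,v,1.]); o=T[:3,3]; return o+d*(z-o[2])/d[2]
E
python3 - <<'E'
from h import *
s=env.read_state(); print(s)
for n in ["scene","top"]:
    f=env.grab_frame(n); cv2.imwrite(f"pics/{n}0.png",f["frame"]); print(n,np.round(f["cam_to_world"],3).tolist())
    for q in ["red_bottle_center","weight_ring_center","holder_ring","holder_plain","amber_bottle_center","red_lid_cup","red_dish","counter","blue_marker"]:
        for r in env.spot_in(f,q)[:3]: print(q,np.round(r["xyz"],3),round(r["p"],2),px(f,r["xyz"]))
print(env.read_state()["t"])
E
```

```text
pics
{'t': 0.0, 'q': array([ 1.0979142 ,  0.47779283,  0.02233344,  1.55644672, -0.01150086,
        1.10929593, -0.08308518]), 'qvel': array([-1.48822766e-03, -7.49109549e-04,  5.84646747e-05,  1.31000990e-03,
        4.70200592e-04, -2.77320492e-03, -7.84049644e-04]), 'joint_efforts': array([-1.00034072e-06, -5.96456122e+01,  1.60791814e+00, -2.81199878e+01,
        1.24719847e-02,  9.38360958e-03,  2.42095304e-06]), 'position': array([ 0.24057571, -0.63002285,  0.22013248]), 'tcp_rot': array([-3.08774342e+00, -5.69572548e-01,  7.17737129e-04]), 'force': array([ 0.30546223,  0.35381995, -0.13951328]), 'torque': array([ 0.04443423,  0.0513781 , -0.01156266]), 'grasp_force': 0.0, 'finger_gap': 1.0017007669032492}
scene [[-0.639, -0.346, 0.687, -0.327], [-0.769, 0.295, -0.567, 0.68], [-0.007, -0.891, -0.454, 0.635], [0.0, 0.0, 0.0, 1.0]]
red_bottle_center [0.473 0.223 0.065] 0.58 [246. 285.]
weight_ring_center [0.464 0.226 0.099] 0.94 [246. 273.]
holder_ring [0.463 0.228 0.011] 0.92 [248. 310.]
holder_plain [ 0.537 -0.14   0.012] 0.81 [353. 244.]
holder_plain [ 0.439 -0.23   0.019] 0.
[... 475 characters left out ...]
, 0.0, 1.0]]
red_bottle_center [0.474 0.216 0.116] 0.62 [228. 248.]
weight_ring_center [0.482 0.214 0.101] 0.66 [229. 245.]
holder_ring [0.465 0.2   0.007] 0.93 [242. 257.]
holder_plain [ 0.451 -0.245  0.004] 0.84 [423. 259.]
holder_plain [ 0.547 -0.146  0.001] 0.65 [381. 222.]
amber_bottle_center [0.377 0.396 0.022] 0.73 [159. 295.]
amber_bottle_center [0.482 0.213 0.1  ] 0.65 [230. 245.]
amber_bottle_center [ 0.551 -0.146  0.085] 0.57 [385. 214.]
red_lid_cup [0.679 0.015 0.065] 0.97 [315. 165.]
red_dish [ 0.44  -0.384  0.012] 0.77 [480. 262.]
red_dish [ 0.59  -0.37   0.014] 0.32 [471. 202.]
counter [0.38  0.394 0.025] 0.87 [159. 293.]
blue_marker [ 0.588 -0.369  0.015] 0.78 [471. 203.]
1.0
```

View pics/scene0.png

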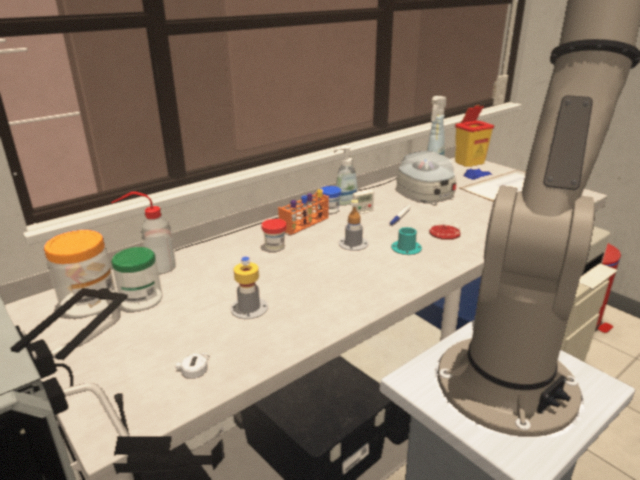

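View pics/top0.png

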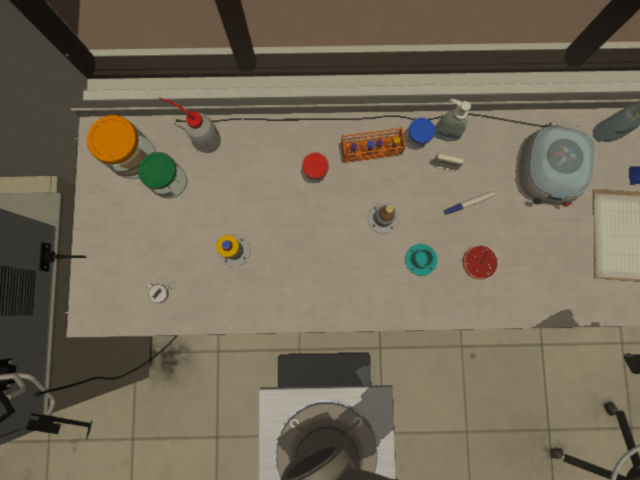

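Run:
```python
from h import *
a=cv2.imread("pics/scene0.png")[235:345,190:300]; b=cv2.imread("pics/top0.png")[200:300,180:280]
cv2.imwrite("pics/crop0.png",np.hstack([cv2.resize(a,(400,400),interpolation=2),cv2.resize(b,(400,400),interpolation=2)]))
```

```text
(no output)
```

View pics/crop0.png

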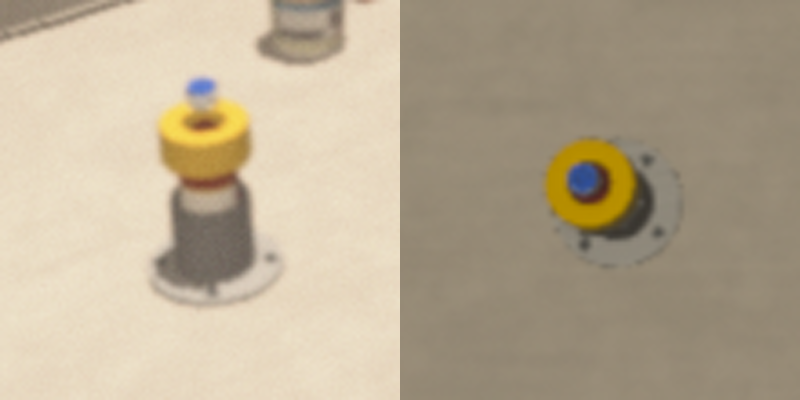

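The crop confirms the target: yellow ring on the red bottle with blue cap at scene (246,272) / top (228,246). Possible confusions are the amber bottle at scene (353,225) / top (385,215), with no ring, the empty turquoise holder at scene (406,243), and the orange rack with small tubes at scene (305,212). I choose the ringed one at (246,272). Next I'll get its axis.

```bash
cat >> h.py <<'E'
def rel(P,Rm=None):
    s=env.read_state(); R0=R.from_rotvec(s["tcp_rot"]); d=R0.inv().apply(np.array(P)-s["position"])*100
    r=(R0.inv()*Rm).as_rotvec(degrees=True) if Rm is not None else None
    print("rel",d.round(1),None if r is None else r.round(1)); return d,r
def down(azy): # tool z down, tool y at azimuth azy (deg)
    a=np.radians(azy); y=np.array([np.cos(a),np.sin(a),0]); z=np.array([0,0,-1.]); return R.from_matrix(np.c_[np.cross(y,z),y,z])
E
python3 - <<'E'
from h import *
from scipy.optimize import least_squares
fs={n:env.grab_frame(n) for n in ["scene","top"]}
obs=[]
for n,f in fs.items():
    h=cv2.cvtColor(f["frame"],cv2.COLOR_BGR2HSV); m=cv2.inRange(h,(20,120,80),(36,255,255))
    k,l,st,c=cv2.connectedComponentsWithStats(m)
    e=px(f,[.47,.213,.09]); i=min([j for j in range(1,k) if st[j,4]>60],key=lambda j:np.hypot(*(c[j]-e)))
    cv=cv2.convexHull(np.argwhere(l==i)[:,::-1].astype(np.int32)); M=cv2.moments(cv); ce=np.array([M["m10"]/M["m00"],M["m01"]/M["m00"]]); print(n,st[i],ce)
    obs.append((f,ce))
th=np.linspace(0,2*np.pi,60)
def model(f,x,y):
    p=[(x+.026*np.cos(t),y+.026*np.sin(t),z) for t in th for z in(.076,.1)]
    T=np.linalg.inv(f["cam_to_world"]); u=(f["mtx"]@(T[:3,:3]@np.array(p).T+T[:3,3:])); u=(u[:2]/u[2]).T.astype(np.float32)
    M=cv2.moments(cv2.convexHull(u)); return np.array([M["m10"]/M["m00"],M["m01"]/M["m00"]])
for sel in (obs,obs[:1],obs[1:]):
    r=least_squares(lambda p:np.concatenate([model(f,*p)-c for f,c in sel]),[.47,.21],diff_step=1e-3); print(r.x.round(4),r.fun.round(2))
print("foot",ray(fs["top"],234,250.5,.004), "centrifuge",ray(fs["top"],560,165,.15))
rel([.50,-.25,.28],down(24)); rel([.47,.21,.28],down(24))
E
```

```text
scene [234 263  24  20 331] [245.71073298 272.27923211]
top [216 235  24  23 341] [227.38071693 245.85084466]
[0.482  0.2179] [-0.86  0.95  1.18  0.11]
[0.4841 0.2145] [ 0. -0.]
[0.4823 0.2206] [-0. -0.]
foot [0.48163766 0.21943117 0.004     ] centrifuge [ 0.64367833 -0.53714429  0.15      ]
rel [ 37.8 -26.3  -5.9] [  0.    0.  -93.1]
rel [ 51.4 -70.4  -5.9] [  0.    0.  -93.1]
```

```bash
python3 -m crank '[[2,-1,-4,0,0,-8],[6,-4,-6,0,0,-16],[10,-7,-6,0,0,-24],[14,-10,-6,0,0,-32],[18,-13,-6,0,0,-40]]' 2>&1 | tail -3; python3 -m crank '[[2,-1,-4,0,0,-8,1],[6,-4,-6,0,0,-16,1],[10,-7,-6,0,0,-24,1],[14,-10,-6,0,0,-32,1],[18,-13,-6,0,0,-40,1]]'
python3 - <<'E'
from h import *
print(env.read_state()["q"].round(2)); rel([.50,-.25,.28],down(24)); rel([.482,.219,.28],down(24))
E
```

```text
invalid input at $[0]: expected 7 numbers
t: 1.6
position: [0.3615, -0.4463, 0.2816]
tcp_rot: [2.703, 1.599, 0.0]
force: [1.1, -0.4, -0.7]
finger_gap: 1.004
grasp_force: 0.0
[ 0.94  0.27 -0.19  1.72  0.06  1.16  0.23]
rel [23.9  2.7  0.2] [  0.    0.1 -52.8]
rel [ 64.1 -21.5   0.1] [  0.    0.1 -52.8]
```

```bash
python3 -m crank '[[4.5,0.5,0,0,0,-8,1],[9,1,0,0,0,-16,1],[13.5,1.5,0,0,0,-24,1],[18,1.5,0,0,0,-32,1],[22.5,0,0,0,0,-40,1]]'
python3 - <<'E'
from h import *
print(env.read_state()["q"].round(2)); rel([.482,.219,.28],down(24))
E
```

```text
t: 2.1
position: [0.4718, -0.25, 0.2813]
tcp_rot: [1.993, 2.427, 0.001]
force: [1.1, -0.9, -0.3]
finger_gap: 1.002
grasp_force: 0.0
[ 0.73  0.22 -0.42  1.8   0.1   1.14  0.47]
rel [45.8 10.1  0.1] [  0.1   0.  -12.8]
```

```bash
python3 -m crank '[[4.5,1,0,0,0,-4,1],[9,2,0,0,0,-8,1],[13.5,3,0,0,0,-13,1],[18,4,0,0,0,-13,1],[22.5,5,0,0,0,-13,1]]'
python3 - <<'E'
from h import *
print(env.read_state()["q"].round(2)); rel([.482,.219,.22],down(24))
E
```

```text
t: 2.6
position: [0.4764, -0.0193, 0.2814]
tcp_rot: [1.713, 2.632, 0.0]
force: [-0.0, 0.3, 0.8]
finger_gap: 0.999
grasp_force: 0.0
[ 0.48  0.14 -0.62  1.9   0.09  1.13  0.24]
rel [21.6 10.2  6.1] [ 0.   0.  -0.1]
```

```bash
python3 -m crank '[[4.5,2,0,0,0,0,1],[9,4,0,0,0,0,1],[13.5,6,1,0,0,0,1],[18,8.5,3.5,0,0,0,1],[21.6,10.2,6,0,0,0,1]]'
python3 - <<'E'
from h import *
print(env.read_state()["q"].round(2)); rel([.482,.219,.22],down(24))
f=env.grab_frame("wrist"); cv2.imwrite("pics/w1.png",f["frame"]); print(np.round(f["cam_to_world"],3).tolist(),px(f,[.482,.219,.1]),px(f,[.482,.219,.123]))
for q in ["red_bottle_center","weight_ring_center","holder_ring"]:
    for r in env.spot_in(f,q)[:2]: print(q,np.round(r["xyz"],4),round(r["p"],2),px(f,r["xyz"]))
E
```

```text
t: 3.1
position: [0.4831, 0.2163, 0.2239]
tcp_rot: [1.713, 2.631, 0.004]
force: [0.9, -1.0, -0.3]
finger_gap: 0.999
grasp_force: 0.0
[ 0.08  0.32 -0.75  1.86  0.25  1.05 -0.35]
rel [0.3 0.  0.4] [ 0.2  0.  -0.1]
[[0.915, 0.387, 0.116, 0.455], [0.404, -0.879, -0.254, 0.281], [0.004, 0.279, -0.96, 0.376], [0.0, 0.0, 0.0, 1.0]] [319. 224.] [319. 231.]
red_bottle_center [0.4788 0.2178 0.1234] 0.84 [314. 231.]
weight_ring_center [0.4819 0.2219 0.0985] 0.73 [320. 220.]
holder_ring [0.468  0.2406 0.0013] 0.56 [315. 180.]
```

View pics/w1.png

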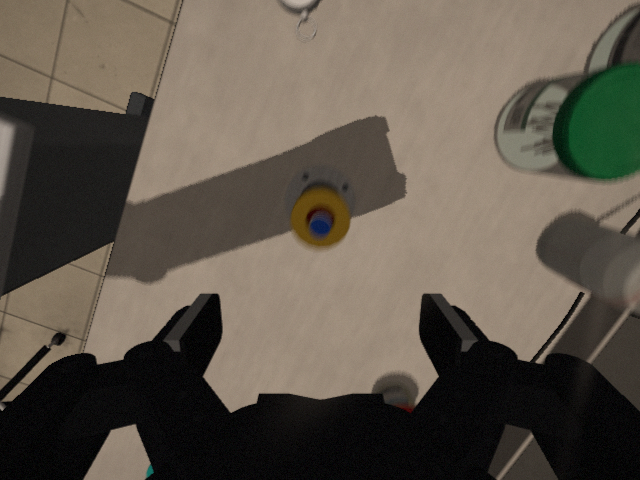

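Wrist view: ring centred at (321,216), blue cap at (320,225), fingers left and right of it, nothing close by. I'll fit the ring in this view.

```bash
cat >> h.py <<'E'
from scipy.optimize import least_squares
th=np.linspace(0,2*np.pi,60)
def mom(c): M=cv2.moments(c); return np.array([M["m10"]/M["m00"],M["m01"]/M["m00"]])
def ringfit(f,x0,z0=.076):
    h=cv2.cvtColor(f["frame"],cv2.COLOR_BGR2HSV); m=cv2.inRange(h,(18,120,60),(36,255,255))
    k,l,st,c=cv2.connectedComponentsWithStats(m); e=px(f,[*x0,z0+.012]); i=min([j for j in range(1,k) if st[j,4]>60],key=lambda j:np.hypot(*(c[j]-e)))
    ce=mom(cv2.convexHull(np.argwhere(l==i)[:,::-1].astype(np.int32))); T=np.linalg.inv(f["cam_to_world"])
    def model(p):
        P=np.array([(p[0]+.026*np.cos(t),p[1]+.026*np.sin(t),z) for t in th for z in(z0,z0+.024)])
        u=f["mtx"]@(T[:3,:3]@P.T+T[:3,3:]); return mom(cv2.convexHull((u[:2]/u[2]).T.astype(np.float32)))
    return least_squares(lambda p:model(p)-ce,x0,diff_step=1e-3).x, st[i]
E
python3 - <<'E'
from h import *
f=env.grab_frame("wrist"); x,st=ringfit(f,[.482,.219]); print(x.round(4),st); rel([*x,.094],down(24)); print(ray(f,320,225,.123))
E
```

```text
[0.482  0.2188] [ 292  190   60   63 2239]
rel [ 0.5  0.2 12.9] [-0.   0.  -0.1]
[0.47879795 0.22243306 0.123     ]
```

```bash
python3 -m crank '[[0.4,0.2,3,0,0,0,1],[0.4,0.2,6,0,0,0,1],[0.4,0.2,9,0,0,0,1],[0.4,0.2,11.5,0,0,0,1],[0.4,0.2,12.7,0,0,0,1]]'
python3 - <<'E'
from h import *
rel([.482,.219,.094],down(24))
f=env.grab_frame("wrist"); print(ringfit(f,[.482,.219])); cv2.imwrite("pics/w2.png",f["frame"])
E
```

```text
t: 3.85
position: [0.4827, 0.2159, 0.0952]
tcp_rot: [1.717, 2.63, -0.003]
force: [-0.8, -0.0, 0.6]
finger_gap: 1.0
grasp_force: 0.0
rel [0.3 0.1 0.1] [-0.1  0.1 -0.3]
(array([0.48155457, 0.21968795]), array([ 267,  224,  106,  109, 6442], dtype=int32))
```

View pics/w2.png

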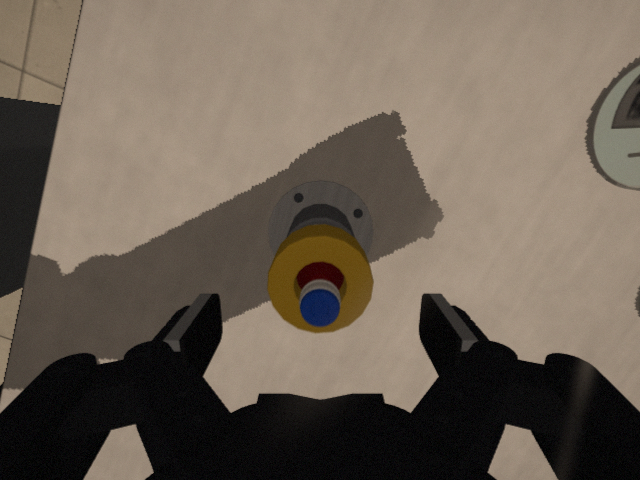

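Ring (320,278) is centred between the open fingertips at (205,310) and (435,310). The remaining error is about 3 mm in tool x. I'll correct that and close.

```bash
python3 -m crank '[[0.4,0.1,0,0,0,0,1],[0.4,0.1,0,0,0,0,-1],[0.4,0.1,0,0,0,0,-1],[0.4,0.1,0,0,0,0,-1],[0.4,0.1,0,0,0,0,-1]]' 30;  python3 -m crank '[[0,0,0,0,0,0,-1],[0,0,0,0,0,0,-1],[0,0,0,0,0,0,-1],[0,0,0,0,0,0,-1],[0,0,0,0,0,0,-1]]'
```

```text
t: 4.4
position: [0.4821, 0.2226, 0.097]
tcp_rot: [1.713, 2.633, 0.001]
force: [0.2, 0.1, -0.2]
finger_gap: 0.335
grasp_force: 0.0
t: 4.9
position: [0.4818, 0.2226, 0.0968]
tcp_rot: [1.713, 2.633, 0.0]
force: [-1.0, -0.5, 6.0]
finger_gap: 0.195
grasp_force: 29.2
```

Run:
```python
from h import *
f=env.grab_frame("wrist"); cv2.imwrite("pics/w3.png",f["frame"]); 
try: print(ringfit(f,[.482,.219]))
except Exception as e: print(e)
for n in ["scene","top"]: 
  print(ringfit(env.grab_frame(n),[.482,.219]))
```

```text
(array([0.47874751, 0.22984677]), array([ 268,  236,  104,   63, 3569], dtype=int32))
(array([0.48201251, 0.21685222]), array([234, 264,  24,  19, 345], dtype=int32))
(array([0.72709219, 0.48877651]), array([ 94, 137,  42,  19, 214], dtype=int32))
```

View pics/w3.png

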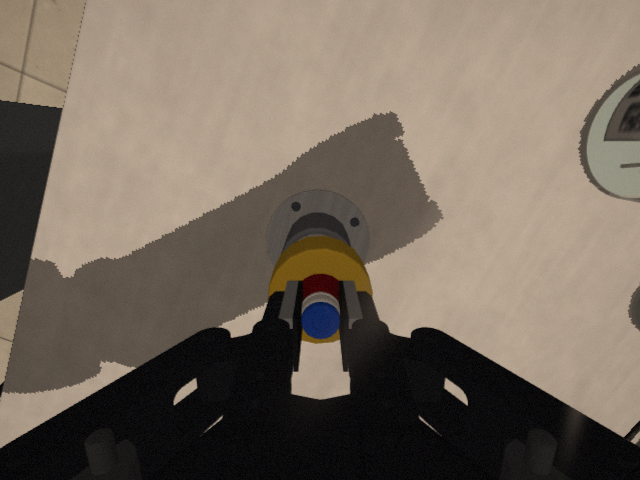

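The pads closed on the cap above the ring, with pad tips at about (290,283) and (348,283). The ring still lies flat at (320,290). Reopening, then I'll measure where the fingertips really stand.

Run:
```python
from h import *
f=env.grab_frame("wrist"); s=env.read_state(); R0=R.from_rotvec(s["tcp_rot"]); print(s["position"],s["force"])
for z in (-.01,-.003,0.003,.01,.017):
    print(z,[px(f,s["position"]+R0.apply([x,y,z])).tolist() for x in(-.011,.011) for y in (-.009,.009)])
print([px(f,[.482,.219,z]).tolist() for z in (.1,.123)], "ring front/rear", [px(f,np.array([.482,.219,.1])+R0.apply([d,0,0])).tolist() for d in(-.026,.026)])
```

```text
[0.48180655 0.22268144 0.09679653] [-1.42969729 -0.74688555  6.10914302]
-0.01 [[300.0, 320.0], [338.0, 320.0], [299.0, 276.0], [338.0, 276.0]]
-0.003 [[300.0, 312.0], [337.0, 312.0], [300.0, 271.0], [338.0, 271.0]]
0.003 [[301.0, 307.0], [336.0, 307.0], [300.0, 266.0], [337.0, 266.0]]
0.01 [[302.0, 300.0], [336.0, 300.0], [301.0, 261.0], [336.0, 261.0]]
0.017 [[302.0, 295.0], [335.0, 295.0], [302.0, 257.0], [336.0, 257.0]]
[[316.0, 299.0], [315.0, 323.0]] ring front/rear [[316.0, 345.0], [316.0, 248.0]]
```

```bash
python3 -m crank '[[0,0,0,0,0,0,1],[0,0,0,0,0,0,1],[0,0,0,0,0,0,1],[0,0,0,0,0,0,1],[0,0,0,0,0,0,1]]'
python3 - <<'E'
from h import *
f=env.grab_frame("wrist"); s=env.read_state(); print(f["mtx"].tolist(),ringfit(f,[.482,.219]))
C=np.array(f["cam_to_world"]); T=np.linalg.inv(C)
print("depth ring top pred",(T[:3,:3]@[.482,.219,.1]+T[:3,3])[2], "from width fx*.052/w")
R0=R.from_rotvec(s["tcp_rot"]); print("cam in tool",R0.inv().apply(C[:3,3]-s["position"]),R0.inv().apply(C[:3,2]))
w=cv2.imread("pics/w2.png"); cv2.imwrite("pics/x.png",w)
for z in(-.03,-.02,-.013,-.006,.004,.017): print(z,[px(f,s["position"]+R0.apply([x,y,z])).tolist() for x in(-.011,.011) for y in (-.0425,.0425)])
E
```

```text
t: 5.6
position: [0.4818, 0.2225, 0.0963]
tcp_rot: [-1.713, -2.633, 0.0]
force: [0.5, -0.2, 0.3]
finger_gap: 0.997
grasp_force: 0.0
[[335.5703730062944, 0.0, 320.2239045420437], [0.0, 335.5703730062944, 238.30290474663732], [0.0, 0.0, 1.0]] (array([0.48167242, 0.21934281]), array([ 264,  236,  104,  108, 6284], dtype=int32))
depth ring top pred 0.1626083064084034 from width fx*.052/w
cam in tool [ 0.07012144  0.0007257  -0.15167156] [-2.78413827e-01  2.19292505e-04  9.60461188e-01]
-0.03 [[216.0, 344.0], [421.0, 344.0], [211.0, 296.0], [425.0, 296.0]]
-0.02 [[223.0, 331.0], [414.0, 331.0], [219.0, 286.0], [418.0, 286.0]]
-0.013 [[227.0, 323.0], [410.0, 323.0], [223.0, 279.0], [414.0, 279.0]]
-0.006 [[231.0, 315.0], [406.0, 315.0], [227.0, 273.0], [410.0, 273.0]]
0.004 [[236.0, 306.0], [402.0, 306.0], [233.0, 266.0], [405.0, 265.0]]
0.017 [[242.0, 295.0], [396.0, 295.0], [239.0, 257.0], [399.0, 257.0]]
```

The wrist picture puts the open fingertips about 25 mm farther back than nominal, so I'll go about 26 mm lower, watching the force.

```bash
python3 -m crank '[[0.3,-0.1,0.5,0,0,0,1],[0.3,-0.1,1,0,0,0,1],[0.3,-0.1,1.5,0,0,0,1],[0.3,-0.1,1.8,0,0,0,1],[0.3,-0.1,1.8,0,0,0,1]]';python3 -m crank '[[0,0,0.4,0,0,0,1],[0,0,0.7,0,0,0,1],[0,0,0.7,0,0,0,1],[0,0,0.7,0,0,0,1],[0,0,0.7,0,0,0,1]]';  python3 - <<'E'
from h import *
rel([.482,.219,.07],down(24)); f=env.grab_frame("wrist"); cv2.imwrite("pics/w4.png",f["frame"]); print(ringfit(f,[.482,.219]))
E
```

```text
t: 6.15
position: [0.4793, 0.2247, 0.0777]
tcp_rot: [-1.713, -2.633, 0.002]
force: [0.5, -1.3, 0.5]
finger_gap: 0.997
grasp_force: 0.0
t: 6.65
position: [0.4798, 0.2249, 0.0715]
tcp_rot: [1.713, 2.633, 0.0]
force: [0.4, 1.0, 0.1]
finger_gap: 1.002
grasp_force: 0.0
rel [-0.6 -0.   0.2] [ 0.   0.  -0.1]
(array([0.48180229, 0.21971797]), array([ 258,  257,  121,  123, 8428], dtype=int32))
```

View pics/w4.png

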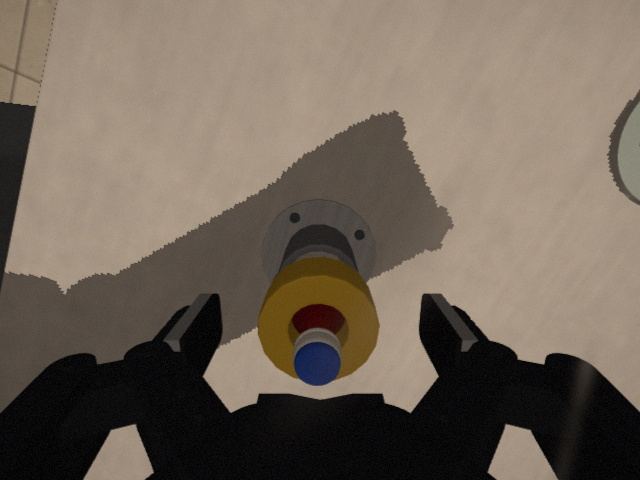

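Pads (205,320) and (435,320) are now level with the ring (319,318). I need 6 mm in −x, since I'd mixed up the sign before, then close.

```bash
python3 -m crank '[[-0.6,0,0.2,0,0,0,1],[-0.6,0,0.2,0,0,0,1],[-0.6,0,0.2,0,0,0,0],[-0.6,0,0.2,0,0,0,-1],[-0.6,0,0.2,0,0,0,-1]]' 40;  python3 -m crank '[[0,0,0,0,0,0,-1],[0,0,0,0,0,0,-1],[0,0,0,0,0,0,-1],[0,0,0,0,0,0,-1],[0,0,0,0,0,0,-1]]'
```

```text
t: 7.2
position: [0.4821, 0.2196, 0.0698]
tcp_rot: [1.713, 2.633, 0.0]
force: [-1.3, -0.3, 2.1]
finger_gap: 0.583
grasp_force: 41.0
t: 7.7
position: [0.4821, 0.2196, 0.0697]
tcp_rot: [1.713, 2.633, 0.0]
force: [-1.1, 0.1, 5.5]
finger_gap: 0.587
grasp_force: 41.3
```

```bash
python3 -m crank '[[0,0,-0.5,0,0,0,-1],[0,0,-1.5,0,0,0,-1],[0,0,-3,0,0,0,-1],[0,0,-5,0,0,0,-1],[0,0,-7,0,0,0,-1]]'; python3 -m crank '[[0,0,-1,0,0,0,-1],[0,0,-2,0,0,0,-1],[0,0,-3,0,0,0,-1],[0,0,-3,0,0,0,-1],[0,0,-3,0,0,0,-1]]'
python3 - <<'E'
from h import *
f=env.grab_frame("wrist"); s=env.grab_frame("scene")["frame"]
cv2.imwrite("pics/w5.png",np.hstack([cv2.resize(f["frame"],(480,360)),cv2.resize(s[200:330,190:300],(305,360))])); rel([.46,.05,.18],down(24))
E
```

```text
t: 8.2
position: [0.4821, 0.2196, 0.141]
tcp_rot: [1.713, 2.633, 0.001]
force: [0.9, 0.2, -2.4]
finger_gap: 0.582
grasp_force: 41.9
t: 8.7
position: [0.4819, 0.2192, 0.1691]
tcp_rot: [-1.713, -2.633, 0.001]
force: [-0.3, -0.4, -1.9]
finger_gap: 0.584
grasp_force: 42.0
rel [-14.6  -8.8  -1.1] [-0.1 -0.  -0.1]
```

View pics/w5.png

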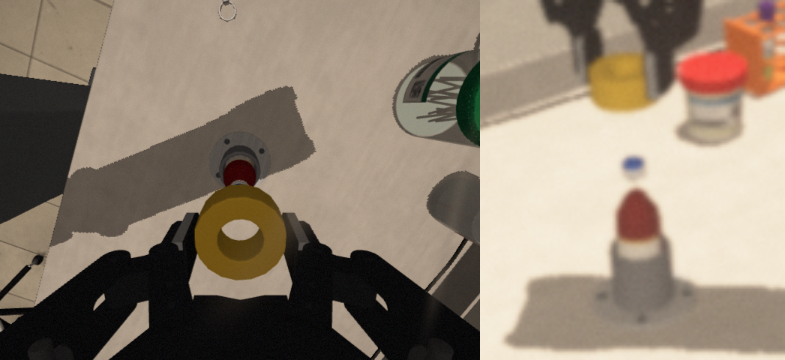

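Wrist: ring (240,235) firmly between the pads; scene crop: the red bottle still sits in its holder with ring off. I'll carry it to the free patch near (0.50, 0.05).

```bash
python3 -m crank '[[-2,-0.5,0,0,0,0,-1],[-6,-2,0,0,0,0,-1],[-10,-3,0,0,0,0,-1],[-14,-4.5,2,0,0,0,-1],[-16.2,-5.2,4,0,0,0,-1]]'; python3 -m crank '[[0,0,3,0,0,0,-1],[0,0,6,0,0,0,-1],[0,0,8,0,0,0,-1],[0,0,9,0,0,0,-1],[0,0,9,0,0,0,-1]]'
python3 - <<'E'
from h import *
rel([.5,.05,-.006],down(24))
for n in ("scene","top"):
  f=env.grab_frame(n); print(n,ringfit(f,[.5,.05],.04))
E
```

```text
t: 9.3
position: [0.5002, 0.0459, 0.1285]
tcp_rot: [1.718, 2.629, -0.003]
force: [0.6, -0.1, -2.2]
finger_gap: 0.584
grasp_force: 42.0
t: 9.8
position: [0.4991, 0.0503, 0.0381]
tcp_rot: [-1.711, -2.632, 0.003]
force: [-0.0, -0.2, -1.5]
finger_gap: 0.587
grasp_force: 42.0
rel [-0.1  0.1  4.4] [-0.2 -0.1 -0.1]
scene (array([0.5082962 , 0.04414418]), array([294, 249,  20,  18, 297], dtype=int32))
top (array([0.75498926, 0.50469085]), array([ 94, 123,  42,  34, 507], dtype=int32))
```

```bash
python3 -m crank '[[0,0,1.2,0,0,0,-1],[0,0,2.4,0,0,0,-1],[0,0,3.2,0,0,0,-1],[0,0,3.6,0,0,0,-1],[0,0,3.6,0,0,0,-1]]'; python3 -m crank '[[0,0,0.15,0,0,0,-1],[0,0,0.3,0,0,0,-1],[0,0,0.4,0,0,0,-1],[0,0,0.5,0,0,0,-1],[0,0,0.5,0,0,0,-1]]'
```

```text
t: 10.4
position: [0.4996, 0.0502, 0.0026]
tcp_rot: [-1.712, -2.633, 0.001]
force: [0.4, 0.8, -2.7]
finger_gap: 0.589
grasp_force: 42.1
t: 10.9
position: [0.5002, 0.0502, -0.0016]
tcp_rot: [1.713, 2.633, -0.0]
force: [1.1, 0.5, -1.7]
finger_gap: 0.584
grasp_force: 42.1
```

```bash
python3 -m crank '[[0,0,0.1,0,0,0,-1],[0,0,0.2,0,0,0,-1],[0,0,0.3,0,0,0,-1],[0,0,0.3,0,0,0,-1],[0,0,0.3,0,0,0,-1]]'
python3 - <<'E'
from h import *
print([env.read_state()["force"][2].round(1)]); f=env.grab_frame("scene"); print(ringfit(f,[.5,.05],.0))
E
```

```text
t: 11.4
position: [0.5002, 0.0502, -0.0046]
tcp_rot: [-1.713, -2.633, 0.0]
force: [-0.4, 1.3, -1.6]
finger_gap: 0.589
grasp_force: 42.1
[np.float64(-1.6)]
(array([0.50434014, 0.0469042 ]), array([295, 264,  20,  19, 313], dtype=int32))
```

```bash
python3 -m crank '[[0,0,0.05,0,0,0,-1],[0,0,0.1,0,0,0,-1],[0,0,0.15,0,0,0,-1],[0,0,0.2,0,0,0,-1],[0,0,0.2,0,0,0,-1]]'
```

```text
t: 11.95
position: [0.5002, 0.0502, -0.0061]
tcp_rot: [1.713, 2.633, -0.0]
force: [-3.1, -0.7, 4.0]
finger_gap: 0.584
grasp_force: 42.6
```

Contact with the bench. Releasing and retreating.

```bash
python3 -m crank '[[0,0,0,0,0,0,-0.2],[0,0,0,0,0,0,0.4],[0,0,0,0,0,0,1],[0,0,0,0,0,0,1],[0,0,0,0,0,0,1]]'; python3 -m crank '[[0,0,-0.5,0,0,0,1],[0,0,-3,0,0,0,1],[0,0,-8,0,0,0,1],[0,0,-13,0,0,0,1],[0,0,-18,0,0,0,1]]'
python3 - <<'E'
from h import *
f=env.grab_frame("wrist"); cv2.imwrite("pics/w6.png",f["frame"]); print(ringfit(f,[.5,.05],.0)); rel([.482,.219,.175],down(24))
E
```

```text
t: 12.45
position: [0.5003, 0.0502, -0.0066]
tcp_rot: [1.713, 2.633, 0.0]
force: [-0.1, -0.2, 0.7]
finger_gap: 1.004
grasp_force: 0.0
t: 12.95
position: [0.4996, 0.0504, 0.1754]
tcp_rot: [-1.712, -2.633, 0.0]
force: [0.7, -0.1, 1.0]
finger_gap: 1.0
grasp_force: 0.0
(array([0.50121733, 0.04963333]), array([ 293,  191,   56,   57, 2103], dtype=int32))
rel [16.2  4.7  0.8] [ 0.6  0.2 -0. ]
```

View pics/w6.png

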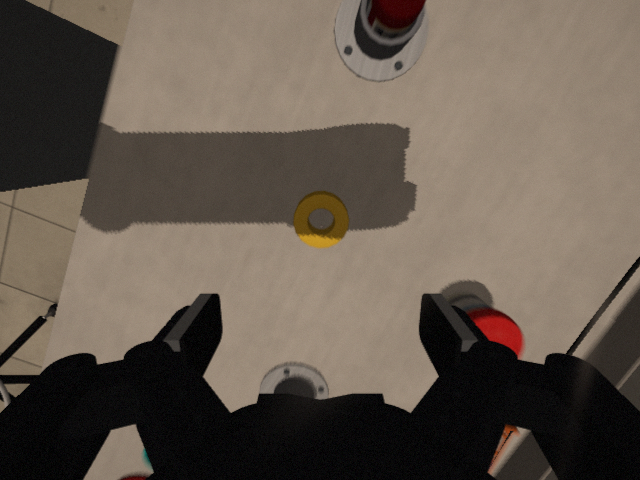

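Ring lies flat on free bench at (321,220) in the picture, i.e. (0.501, 0.050). Now to the red bottle's neck.

```bash
python3 -m crank '[[4,1,0,0,0,0,1],[8,2,0,0,0,0,1],[12,3.5,0,0,0,0,1],[16.2,4.7,0,0,0,0,1],[16.2,4.7,0,0,0,0,1]]'
python3 - <<'E'
from h import *
rel([.482,.219,.08],down(24))
f=env.grab_frame("wrist"); m=cv2.inRange(cv2.cvtColor(f["frame"],cv2.COLOR_BGR2HSV),(105,120,60),(125,255,255)); k,l,st,c=cv2.connectedComponentsWithStats(m)
for j in range(1,k):
    if st[j,4]>80: print(st[j],c[j],ray(f,*c[j],.121))
E
```

```text
t: 13.5
position: [0.4755, 0.2248, 0.1746]
tcp_rot: [-1.7, -2.64, -0.007]
force: [-0.4, -0.0, -0.7]
finger_gap: 1.003
grasp_force: 0.0
rel [-0.8  0.3  9.5] [ 0.2 -0.2  0.5]
[312 255  25  24 446] [323.79820628 266.40358744] [0.48182758 0.2186545  0.121     ]
```

```bash
python3 -m crank '[[0,0,2,0,0,0,1],[0,0,4,0,0,0,1],[0,0,5,0,0,0,1],[0,0,5,0,0,0,1],[0,0,5,0,0,0,1]]'
python3 - <<'E'
from h import *
rel([.482,.219,.08],down(24))
E
```

```text
t: 14.05
position: [0.4778, 0.2171, 0.1238]
tcp_rot: [1.714, 2.633, 0.0]
force: [-0.4, 0.1, -0.3]
finger_gap: 1.0
grasp_force: 0.0
rel [0.  0.5 4.4] [ 0.   0.  -0.1]
```

```bash
python3 -m crank '[[0,0.5,1.5,0,0,0,1],[0,0.5,3,0,0,0,1],[0,0.5,4.4,0,0,0,1],[0,0.5,4.4,0,0,0,1],[0,0.5,4.4,0,0,0,1]]'
python3 - <<'E'
from h import *
rel([.482,.219,.08],down(24))
E
```

```text
t: 14.55
position: [0.4816, 0.2194, 0.0788]
tcp_rot: [-1.712, -2.633, 0.002]
force: [0.9, 0.0, 0.1]
finger_gap: 1.001
grasp_force: 0.0
rel [-0.1  0.  -0.1] [-0.1 -0.  -0.1]
```

```bash
python3 -m crank '[[0,0,0,0,0,0,0],[0,0,0,0,0,0,-1],[0,0,0,0,0,0,-1],[0,0,0,0,0,0,-1],[0,0,0,0,0,0,-1]]' 40;  python3 -m crank '[[0,0,0,0,0,0,-1],[0,0,0,0,0,0,-1],[0,0,0,0,0,0,-1],[0,0,0,0,0,0,-1],[0,0,0,0,0,0,-1]]'; python3 -m crank '[[0,0,-0.5,0,0,0,-1],[0,0,-1.5,0,0,0,-1],[0,0,-3,0,0,0,-1],[0,0,-4.5,0,0,0,-1],[0,0,-6,0,0,0,-1]]'
```

```text
t: 15.05
position: [0.4822, 0.2194, 0.0797]
tcp_rot: [1.713, 2.633, 0.0]
force: [-0.4, -0.0, 1.4]
finger_gap: 0.195
grasp_force: 38.9
t: 15.55
position: [0.4823, 0.2195, 0.0796]
tcp_rot: [1.713, 2.633, 0.0]
force: [-0.5, 0.8, 5.1]
finger_gap: 0.197
grasp_force: 39.3
t: 16.05
position: [0.4823, 0.2196, 0.1412]
tcp_rot: [1.713, 2.633, 0.001]
force: [0.4, -0.2, -1.5]
finger_gap: 0.199
grasp_force: 39.0
```

```bash
python3 -m crank '[[0,0,-2,0,0,0,-1],[0,0,-5,0,0,0,-1],[0,0,-9,0,0,0,-1],[0,0,-13,0,0,0,-1],[0,0,-17,0,0,0,-1]]'; python3 -m crank '[[0,0,0,0,0,0,-1],[0,0,0,0,0,0,-1],[0,0,0,0,0,0,-1],[0,0,0,0,0,0,-1],[0,0,0,0,0,0,-1]]'
python3 - <<'E'
from h import *
print(env.read_state()["q"].round(2)); s=env.grab_frame("scene")["frame"]; cv2.imwrite("pics/s7.png",s[150:350,150:400].repeat(2,0).repeat(2,1))
E
```

```text
t: 16.55
position: [0.4816, 0.2195, 0.3122]
tcp_rot: [1.712, 2.633, 0.001]
force: [1.3, 0.1, -1.3]
finger_gap: 0.2
grasp_force: 39.0
t: 17.05
position: [0.4816, 0.2191, 0.3084]
tcp_rot: [-1.712, -2.632, 0.002]
force: [-0.1, -0.7, -0.7]
finger_gap: 0.198
grasp_force: 39.1
[ 0.13  0.25 -0.8   1.75  0.19  1.22 -0.3 ]
```

View pics/s7.png

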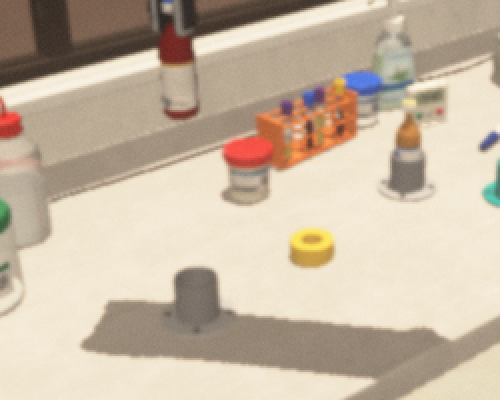

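Bottle is out of its holder and held upright (scene crop (180,75)), ring flat at (312,247), amber bottle untouched. Now tipping about tool x.

```bash
python3 -m crank '[[0,0,0,-4,0,0,-1],[0,0,0,-9,0,0,-1],[0,0,0,-14,0,0,-1],[0,0,0,-19,0,0,-1],[0,0,0,-23,0,0,-1]]'
python3 - <<'E'
from h import *
s=env.read_state(); print(s["q"].round(2),np.degrees(np.arccos(-R.from_rotvec(s["tcp_rot"]).as_matrix()[2,2])))
E
```

```text
t: 17.6
position: [0.4815, 0.2192, 0.309]
tcp_rot: [1.57, 2.414, 0.494]
force: [-0.8, 0.8, -1.5]
finger_gap: 0.197
grasp_force: 39.2
[ 0.26 -0.02 -0.81  2.05  0.06  0.71 -0.18] 23.133547683000323
```

```bash
python3 -m crank '[[0,1.5,0.6,-4,0,0,-1],[0,3.5,1.5,-9,0,0,-1],[0,5.5,2.3,-14,0,0,-1],[0,7,3,-19,0,0,-1],[0,7.4,3.1,-22,0,0,-1]]'; python3 -m crank '[[0,0,0,0,0,0,-1],[0,0,0,0,0,0,-1],[0,0,0,0,0,0,-1],[0,0,0,0,0,0,-1],[0,0,0,0,0,0,-1]]'
python3 - <<'E'
from h import *
s=env.read_state(); print(s["q"].round(2),np.degrees(np.arccos(-R.from_rotvec(s["tcp_rot"]).as_matrix()[2,2])),s["qvel"].round(3))
f=env.grab_frame("scene"); cv2.imwrite("pics/s8.png",f["frame"][100:350,130:430].repeat(2,0).repeat(2,1)); print(px(f,s["position"])); print(ringfit(f,[.5,.05],0.))
E
```

```text
t: 18.1
position: [0.5551, 0.2524, 0.3085]
tcp_rot: [1.402, 2.156, 0.895]
force: [0.7, -2.3, -0.7]
finger_gap: 0.197
grasp_force: 39.2
t: 18.6
position: [0.5557, 0.2519, 0.3102]
tcp_rot: [1.402, 2.154, 0.893]
force: [0.6, -0.2, -0.4]
finger_gap: 0.195
grasp_force: 39.2
[ 0.2   0.02 -0.79  2.19  0.69  0.2  -0.79] 45.01909452907589 [-0.    -0.002  0.002  0.005  0.011 -0.004 -0.009]
[201. 165.]
(array([0.50189263, 0.04616561]), array([295, 265,  21,  18, 328], dtype=int32))
```

View pics/s8.png

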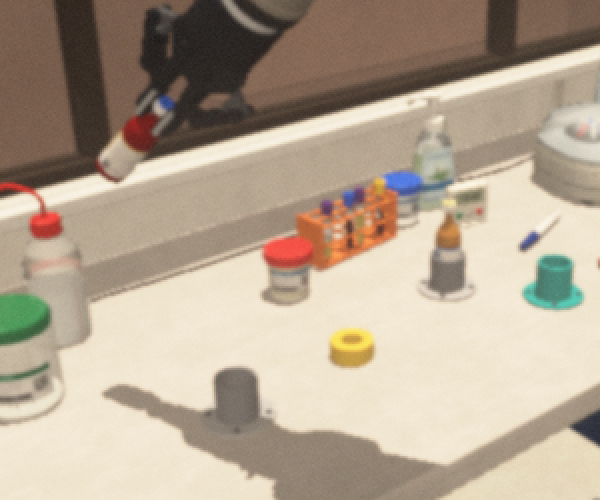

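The bottle (130,145) is held tipped about 45°, cap end up, and nothing else has been disturbed. One settling call, then hand in.

```bash
python3 -m crank '[[0,0,0,0,0,0,-1],[0,0,0,0,0,0,-1],[0,0,0,0,0,0,-1],[0,0,0,0,0,0,-1],[0,0,0,0,0,0,-1]]'; python3 -c "
from bench import env
print(env.read_state()['qvel'].round(3)); print(env.hand_in())"
```

```text
t: 19.15
position: [0.5554, 0.2519, 0.3097]
tcp_rot: [1.402, 2.155, 0.892]
force: [-0.7, 0.1, -0.6]
finger_gap: 0.197
grasp_force: 39.2
[ 0.    -0.    -0.001  0.    -0.     0.    -0.002]
the job is handed in; nothing more can be done
None
```

The job is handed in at 19 s with no verdict returned: the ring lies flat on free bench, and the red bottle is out of its holder, held still at about 45° with the cap up and its lowest point about 24 cm above the bench. My first grip closed on the cap above the ring instead of on the ring; I reopened, and the bottle stayed in its holder.

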